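# Seat the well plate in the reader's carrier and push the carrier home

### The arm

A 7-joint arm with a two-finger parallel gripper is mounted at the origin on the work surface. World frame = base frame: x ahead of the robot, y to its left, z up, the work surface at z = 0. Lengths are in m, angles in rad, forces in N, time in s.
With the tool pointing down it reaches from about 0.35 to 0.9 m from the base axis. Payload 8.1 kg.
Tool frame: the origin (TCP) lies at the very end of the fingers, on their centre line; the grasp point (between the pads) lies 19 mm behind it (arm.grasp_offset is the distance from the TCP to the grasp point, in m); z points along the fingers, y is the direction in which the jaws open and shut (so a half turn about z gives the same grasp; the last joint's range is limited). The gripper opens to 92 mm and grips with 3 to 60 N. Pads are 19 mm wide; open, the fingers measure 130 mm over their backs; the gripper's body (75 mm by 190 mm) begins 47 mm behind the grasp point.
Start: joints at [1.077, 0.434, 0.025, 1.573, -0.012, 1.134, -0.075], TCP at [0.238, -0.578, 0.227] pointing down, gripper open.
Joint ranges: [-2.62, 2.62], [-0.44, 2.09], [-1.27, 1.32], [0.08, 2.57], [-1.32, 4.46], [0.12, 2], [-2.74, 2.74]. Speed limits (rad/s): [2.22, 2.22, 3.01, 3.01, 3.14, 3.14, 3.14].

### API

Orientations are given as a rotation vector (axis times angle).
In Python, from cell import arm, eyes, workorder gives the robot as it stands.
- The arm moves only by the shell command python3 -m inch 'ROWS' [FORCE]. ROWS is JSON, a list that holds one entry, the list of rows, each a list of 5 numbers: the closure, from 0 (fully open) to 1 (shut), then the shift along the tool's x, y, z in mm, then the turn about the tool's z in degrees. A call has 1 to 12 rows; each row shifts and turns the pose as measured when the row begins, along the tool's axes as they then stand; what a row does not reach is not made up. A row lasts 1/10 s, in which the tool goes at most 50 mm and 8.59 degrees, less where a joint would pass 70% of its speed; a pose out of reach is approached as far as the arm can. A call with a gripper value outside its range is refused whole. The fingers move at their own pace and stop on an object; FORCE is the grip in N (left out, the last holds). Time passes only in rows, so rows that do not move let the fingers close. It gives the time, the measured TCP pose, the force and the opening at its end, in the units of the state.
- arm.observe(): the state, without advancing time (a new reading comes with each control period).
- eyes.get_image(name): name is "scene" or "side" or "wrist"; returns a dict with "frame" (480x640x3 uint8, blue, green, red), "intrinsics" (3x3 intrinsics, pixels), "k1" (the pictures are not rectified: a ray, as slopes to the right and down, at radius r is drawn at 1 + k1 r^2 times it, then the intrinsics apply), "rvec" (rotation vector, rad) and "tvec" (3), from world to camera coordinates, as OpenCV has them; the wrist camera has in their place "T_tool_cam" (4x4, takes a point from camera to tool coordinates, whose origin is the TCP and whose axes are the flange's). Camera axes: x right, y down, z forward; pixel columns grow to the right and rows downward; lengths in m; the calibration is good to about 2 mm. A picture is of the moment at which its call begins: read the wrist's pose just before it. There is no depth.
- workorder.sign_off(): hands the job in, once; it reports no verdict.
The state is a dict: "clock": time; "joints": joint angles; "dq": joint speeds; "joint_efforts": joint torques, N m; "position": TCP position; "ee_rot": TCP orientation; "force": force on the tool from outside, world axes, zero at the start; "ft_torque": the same for the moment, N m; "width": opening from 0.0 (shut) to 1.0 (fully open).
Only numpy, scipy, OpenCV 4.12 (cv2) and the standard library are available. Lean on these libraries where they do the work, as an engineer would, in place of code of your own. Each camera call takes 0.05 s, during which the arm holds its last target.

### The job

The reader's plate carrier is out and the white well plate lies askew on it. With the carrier still out, nudge the plate along the carrier until it sits square in the corner, its long side against the back stop and its short side against the side rail; then push the carrier all the way into the reader, with the plate still seated. Only touch and push: the plate must never be lifted off the carrier, and the other things on the bench stay where they are.

Things in the scene. Friction and masses are not known exactly. Their poses are not given: they have to be found in the camera images.
- plate: White 96-well plate, 127.8 x 85.5 mm and 14.4 mm high, about 90 g, loose on the carrier, where it slides easily (friction about 0.3). Origin: centre of its underside. x along its long sides, y along its short sides, z up. At the start it is 7 to 20 mm short of the side rail and 9 to 32 mm short of the back stop, turned by up to 0.1 rad.
- seat (a point): Point on the carrier's top surface (45 mm above the bench) where the plate's origin must come; rides with the carrier. Axes: x from the carrier's open side to its side rail, y out of the reader towards the user, z up; a seated plate's axes are parallel to these. Under it is a 90 x 54 mm light opening in the dark, flat carrier frame, which reaches from x = -96 to +79 mm, y = -51 to +134 mm.
- corner (a point): Inner corner on the carrier's top where the faces of the back stop and the side rail meet, 63.9 mm along x and -42.75 mm along y from seat; same axes. Both are aluminium bars 8 mm thick, 10 mm high. The back stop runs from here 127 mm along -x, the side rail 102 mm along +y. The other two sides have no rail; the front panel's inside is 177 mm along +y from here.
- panel (a point): Middle of the outer face of the carrier's upright front panel (off-white, 186 mm wide along x, 48 mm high from 30 to 78 mm above the bench, 8 mm thick), 56 mm above the bench; rides with the carrier. Same axes as seat: y points out of the panel towards the user. Push it along -y to close.
- carrier (a joint): Travel of the carrier into the reader in metres: 0 fully out, 0.190 fully home against its end stop, where the panel closes the mouth. It starts at 0 to 0.010. It slides with about 6 N of friction and stays where it is left.
- reader: Bench-top plate reader, off-white on a black base, fixed, 360 mm wide, 400 mm deep. Origin on the bench under the middle of the mouth; x along its front, y out of the mouth (same directions as seat). Its front 70 mm is 92 mm high over the mouth; behind that a sloping operator panel rises to 191 mm. The mouth is 186 mm wide, from 28 to 78 mm above the bench.
- amber_bottle: Loose amber bottle, 52 mm across, 105 mm high, near the carrier; leave alone. Origin: centre of underside.
- jar: Loose white jar with green cap, 60 mm across, 75 mm high, near the carrier; leave alone. Origin: centre of underside.
- beaker: Loose empty glass beaker, 64 mm across, 85 mm high, near the carrier; leave alone. Origin: centre of underside.
- dishes: Two stacked clear dishes, 63 mm across, 28 mm high, on the bench on the open (-x) side of the carrier; leave alone. Origin: centre of underside.
- tip_box: Loose blue pipette tip box, 122 x 84 x 91 mm; leave alone. Origin: centre of underside.
- spare_plates: Two stacked grey well plates on the bench, 128 x 86 x 31 mm; leave alone. Origin: centre of underside.
- tube_rack: Loose orange rack with six capped tubes, 100 x 60 mm, 70 mm high; leave alone. Origin: centre of underside.
Mind the look-alikes: they are no part of the job. Of the things like the plate, leave any that is turquoise; of the rest the larger one is meant.

How it is judged:
By the outcome, as a careful person would: the job done as asked, in the order asked, and still so for the second after the job is handed in, with the robot touching nothing.
It also fails if it takes over 54 s, if anything falls off the work surface, if the arm or the gripper's body presses on something with over 40 N, if the wrist force passes 120 N, or if a joint passes its speed limit or range.

## Working session

There is one attempt and no reset: what is moved stays moved. The work goes in short steps, Python scripts to look and compute and a shell command to move; the robot and the scene stay as the last step left them, time stands still between calls to the robot, and variables do not carry over. Pictures are saved under pics/ and viewed, and the job is handed in when it is done.

```bash
ls; mkdir -p pics; python3 - <<'E'
from cell import arm, eyes, workorder
import cv2
s=arm.observe();print(s)
for n in ["scene","side","wrist"]:
    d=eyes.get_image(n); cv2.imwrite(f"pics/{n}0.png",d["frame"])
    print(n,{k:v for k,v in d.items() if k!="frame"})
E
```

```text
pics
{'clock': 0.0, 'joints': array([ 1.07739799,  0.43520881,  0.02496946,  1.57410211, -0.01159929,
        1.13399378, -0.07511191]), 'dq': array([-0.00079164,  0.0002429 ,  0.0001016 ,  0.0001833 ,  0.00103104,
       -0.00045663,  0.00043343]), 'joint_efforts': array([-3.10181713e-04, -6.67841792e+01,  9.84654464e-01, -3.14451635e+01,
       -6.05817069e-02,  4.27524000e-02,  9.65462914e-05]), 'position': array([ 0.23783201, -0.57742474,  0.2259518 ]), 'ee_rot': array([-3.08035773e+00, -6.09553211e-01,  6.93231077e-04]), 'force': array([ 0.24327771, -0.67765165,  0.41184139]), 'ft_torque': array([-0.0012036 ,  0.03730992,  0.00951962]), 'width': 0.9994285865708414}
scene {'intrinsics': array([[568.748509  ,   0.        , 318.4400133 ],
       [  0.        , 568.748509  , 244.59379342],
       [  0.        ,   0.        ,   1.        ]]), 'k1': -0.02470374423214681, 'rvec': array([ 1.20724728,  2.32383729, -0.95025387]), 'tvec': array([ 0.19004743, -0.35846378,  1.62556099])}
side {'intrinsics': array([[461.73415759,   0.        , 316.7383173 ],
       [  0.        , 461.73415759, 239.0272548 ],
       [  0.        ,   0.        ,   1.        ]]), 'k1': -0.09771353422094552, 'rvec': array([ 0.97225563, -2.3672939 ,  1.17700939]), 'tvec': array([0.5057446 , 0.22432825, 0.94822827])}
wrist {'intrinsics': array([[367.64959355,   0.        , 320.89596935],
       [  0.        , 367.64959355, 234.05691739],
       [  0.        ,   0.        ,   1.        ]]), 'k1': 0.013389258367225987, 'T_tool_cam': array([[ 1.08903334e-04, -9.58641291e-01, -2.84617048e-01,
         7.62327406e-02],
       [ 9.99999792e-01,  2.85398104e-04, -5.78641009e-04,
         1.27426084e-04],
       [ 6.35938330e-04, -2.84616925e-01,  9.58641122e-01,
        -1.59165191e-01],
       [ 0.00000000e+00,  0.00000000e+00,  0.00000000e+00,
         1.00000000e+00]])}
```

View pics/scene0.png

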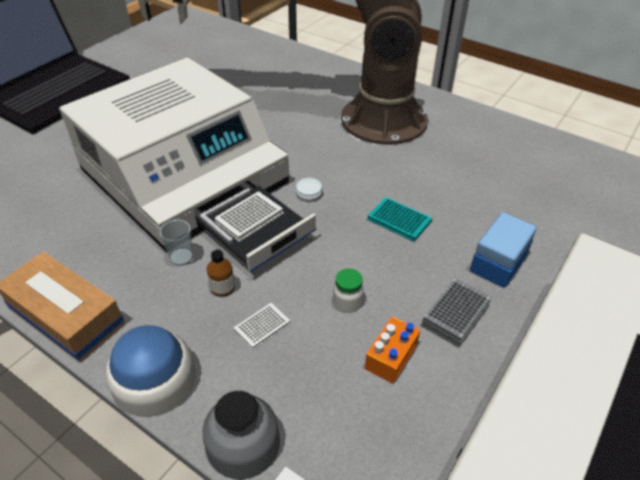

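View pics/side0.png

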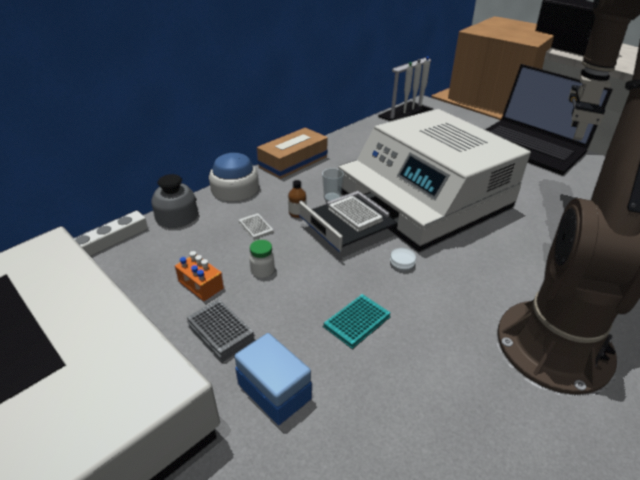

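View pics/wrist0.png

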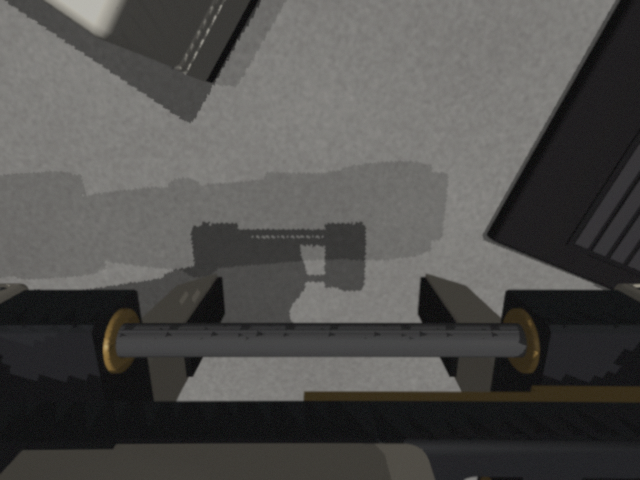

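```bash
cat > h.py <<'E'
import numpy as np, cv2
from cell import arm, eyes, workorder
def ray(d,uv,state=None):
    K=d["intrinsics"];k1=d["k1"]
    xd=np.array([(uv[0]-K[0,2])/K[0,0],(uv[1]-K[1,2])/K[1,1]]);x=xd.copy()
    for _ in range(20): x=xd/(1+k1*(x@x))
    v=np.array([x[0],x[1],1.])
    if "rvec" in d:
        R=cv2.Rodrigues(np.array(d["rvec"]))[0]; return -R.T@d["tvec"],R.T@v
    Rt=cv2.Rodrigues(np.array(state["ee_rot"]))[0];T=d["T_tool_cam"]
    return Rt@T[:3,3]+state["position"],Rt@T[:3,:3]@v
def onz(d,uv,z,state=None):
    c,v=ray(d,uv,state); return c+v*(z-c[2])/v[2]
def proj(d,P,state=None):
    P=np.array(P,float)
    if "rvec" in d:
        R=cv2.Rodrigues(np.array(d["rvec"]))[0]; p=R@P+d["tvec"]
    else:
        Rt=cv2.Rodrigues(np.array(state["ee_rot"]))[0];T=d["T_tool_cam"]
        p=T[:3,:3].T@(Rt.T@(P-state["position"])-T[:3,3])
    x=p[:2]/p[2]; x=x*(1+d["k1"]*(x@x)); K=d["intrinsics"]
    return np.array([K[0,0]*x[0]+K[0,2],K[1,1]*x[1]+K[1,2]])
E
python3 - <<'E'
import cv2
a=cv2.imread("pics/scene0.png")[170:280,180:330]; cv2.imwrite("pics/sc_crop.png",cv2.resize(a,(750,550),interpolation=cv2.INTER_CUBIC))
a=cv2.imread("pics/side0.png")[165:275,280:430]; cv2.imwrite("pics/si_crop.png",cv2.resize(a,(750,550),interpolation=cv2.INTER_CUBIC))
E
```

```text
(no output)
```

View pics/sc_crop.png

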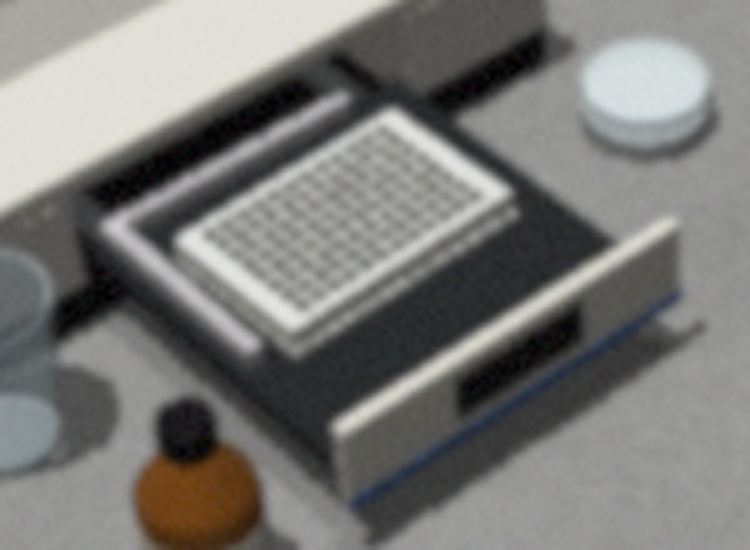

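View pics/si_crop.png

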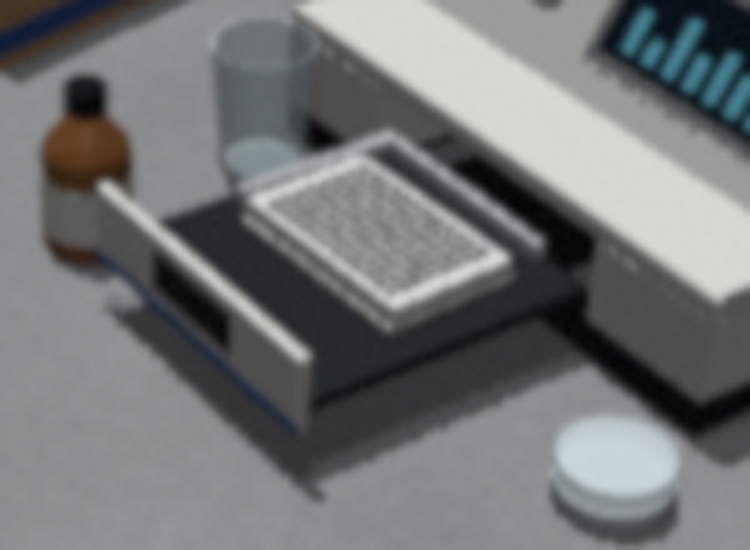

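```bash
cat > m1.py <<'E'
from h import *
S=eyes.get_image("scene");D=eyes.get_image("side")
def sc(p): return np.array(p)/5+[180,170]-0.4
def si(p): return np.array(p)/5+[280,165]-0.4
def tri(a,b):
    c1,v1=ray(S,sc(a));c2,v2=ray(D,si(b))
    v1=v1/np.linalg.norm(v1);v2=v2/np.linalg.norm(v2)
    A=np.stack([v1,-v2],1);t=np.linalg.lstsq(A,c2-c1,rcond=None)[0]
    p,q=c1+t[0]*v1,c2+t[1]*v2
    return (p+q)/2*1000,np.linalg.norm(p-q)*1000
P=dict(panelL=((335,432),(98,182)),panelR=((680,222),(312,357)),stopc=((105,218),(390,132)),stope=((350,93),(546,238)),raile=((258,350),(240,186)),
 plA=((178,240),(355,157)),plB=((393,108),(512,258)),plC=((516,195),(393,302)),plD=((295,328),(246,202)))
np.set_printoptions(precision=1,suppress=True)
for k,(a,b) in P.items(): print(k,*tri(a,b), 'z-cast', onz(S,sc(a),{'p':.078,'s':.055,'r':.055}[k[0]] if k[:2]!='pl' or k[:3]=='pan' else .0594)[:2]*1000, onz(D,si(b),{'p':.078,'s':.055,'r':.055}[k[0]] if k[:2]!='pl' or k[:3]=='pan' else .0594)[:2]*1000)
E
python3 m1.py
```

```text
panelL [694.9  79.5  77.3] 2.75847935408016 z-cast [694.5  78.3] [693.4  82.2]
panelR [510.2 116.5  76. ] 2.503759537936107 z-cast [512.9 119.2] [508.9 116.8]
stopc [ 640.  -100.9   56.3] 4.920820855638121 z-cast [ 637.4 -105.3] [640.  -98.7]
stope [508.8 -71.9  56.7] 2.079012621313633 z-cast [508.1 -72. ] [510.6 -75.7]
raile [661.    5.   55.2] 0.43458914274546306 z-cast [661.    5.1] [661.3   4.5]
plA [633.9 -62.8  58.8] 4.754810642210126 z-cast [632.7 -65.4] [632.  -58.3]
plB [509.1 -44.4  58.8] 2.0650213147733174 z-cast [508.9 -45.2] [508.2 -42.1]
plC [524.5  37.4  61.4] 2.5820142014521035 z-cast [523.8  37.6] [526.7  33.3]
plD [645.7  14.4  58.3] 4.402539713457436 z-cast [645.   12.5] [643.5  18.9]
```

```bash
cat > d.py <<'E'
import sys
from h import *
np.set_printoptions(precision=1,suppress=True)
def st():
    s=arm.observe();R=cv2.Rodrigues(s["ee_rot"])[0]
    return s,R
def to(target,th=None):
    s,R=st(); d=R.T@(np.array(target)-s["position"])*1000
    cur=np.arctan2(R[1,0],R[0,0])
    print("clock %.2f pos"%s["clock"],s["position"]*1000,"tool shift",d,"theta %.3f"%cur,"turn deg", None if th is None else -np.degrees(th-cur),"F",s["force"],"w %.2f"%s["width"],"tilt",np.degrees(np.arccos(-R[2,2])))
if __name__=="__main__":
    a=[float(x) for x in sys.argv[1:]]
    to(np.array(a[:3])/1000,a[3] if len(a)>3 else None)
E
python3 -m inch '[[[0,0,0,-50,0],[0,0,0,-50,0],[0,0,0,0,-8],[0,0,0,0,-8],[0,0,0,0,-8],[0,0,0,0,-8],[0,0,0,0,-8],[0,0,0,0,-8],[0,0,0,0,-8]]]' 
python3 d.py 560 10 330 1.373
```

```text
clock: 1.15
position: [0.2377, -0.5767, 0.3293]
ee_rot: [-2.396, -2.026, -0.001]
force: [-1.1, -0.9, 0.4]
width: 0.999
clock 1.15 pos [ 237.7 -576.7  329.3] tool shift [632.1 220.5   0.3] theta 1.404 turn deg 1.7802907284660694 F [-1.1 -0.9  0.4] w 1.00 tilt 0.21085475902956394
```

```bash
python3 -m inch '[[[0,46,16,0,1.8],[0,46,16,0,0],[0,46,16,0,0],[0,46,16,0,0],[0,46,16,0,0],[0,46,16,0,0],[0,46,16,0,0],[0,46,16,0,0],[0,46,16,0,0],[0,46,16,0,0],[0,46,16,0,0],[0,46,16,0,0]]]' 
python3 d.py 560 10 330 1.373
```

```text
clock: 2.35
position: [0.5339, -0.0643, 0.3275]
ee_rot: [-2.438, -1.979, 0.005]
force: [0.6, -1.4, 0.3]
width: 1.003
clock 2.35 pos [533.9 -64.3 327.5] tool shift [78.1 10.3 -2.6] theta 1.363 turn deg -0.5491316230966947 F [ 0.6 -1.4  0.3] w 1.00 tilt 0.20104299983692875
```

```bash
python3 -m inch '[[[0,40,5,0,0],[0,38,5,-2,0],[0,0,0,0,0],[0,0,0,0,0]]]'; python3 - <<'E'
from h import *
import pickle
s=arm.observe();d=eyes.get_image("wrist");cv2.imwrite("pics/w1.png",d["frame"]);pickle.dump((s,d),open("w1.pkl","wb"));print(s["position"],s["dq"])
E
```

```text
clock: 2.75
position: [0.5619, 0.0215, 0.3287]
ee_rot: [-2.425, -1.99, 0.001]
force: [0.2, -0.1, -0.0]
width: 0.999
[0.56192658 0.02148584 0.3286567 ] [-0.03976165  0.00767062 -0.02237651 -0.00977207 -0.01457093 -0.00492362
 -0.01400738]
```

View pics/w1.png

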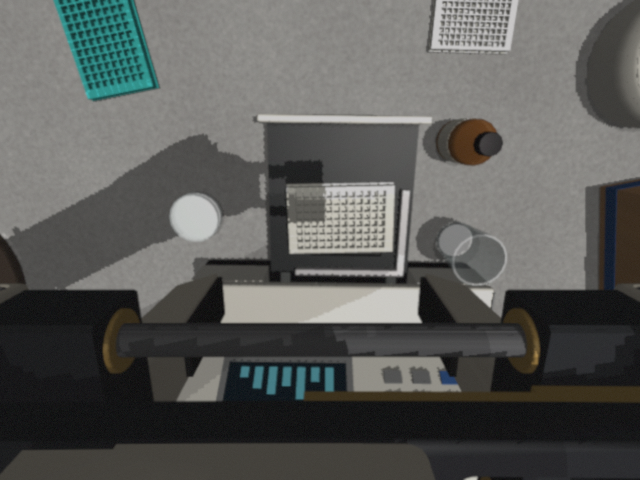

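```bash
python3 - <<'E'
import cv2
a=cv2.imread("pics/w1.png")[105:290,250:440]; cv2.imwrite("pics/w1c.png",cv2.resize(a,(570,555),interpolation=cv2.INTER_CUBIC))
E
```

```text
(no output)
```

View pics/w1c.png

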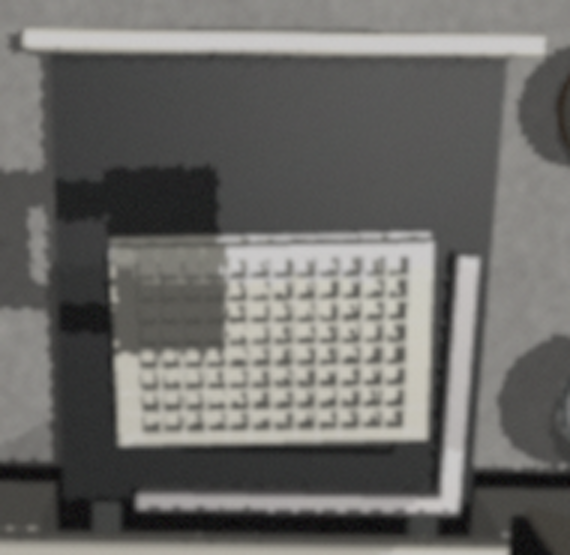

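```bash
cat > m2.py <<'E'
from h import *
import pickle
np.set_printoptions(precision=1,suppress=True)
s,d=pickle.load(open("w1.pkl","rb"))
f=lambda p,z:onz(d,(np.array(p)+.5)/3-.5+[250,105],z,s)[:2]*1000
c=f((442,496),.055);re=f((456,256),.055);se=f((137,493),.055)
pl=f((22,30),.078);pr=f((545,38),.078)
A=[f(p,.0594) for p in ((110,242),(433,240),(429,440),(119,446))]
print("corner",c,"railend",re,np.linalg.norm(re-c),"stopend",se,np.linalg.norm(se-c))
print("angles: stop",np.arctan2(*(c-se)[::-1]),"rail",np.arctan2(*(re-c)[::-1])-np.pi/2,"panel",np.arctan2(*(pr-pl)[::-1]),np.linalg.norm(pr-pl))
print("plate",A,"len",[np.linalg.norm(A[i]-A[i-1]) for i in range(4)],"ang",np.arctan2(*(A[1]-A[0])[::-1]),np.arctan2(*(A[2]-A[3])[::-1]))
a=np.arctan2(*(pr-pl)[::-1]); X=np.array([np.cos(a),np.sin(a)]);Y=np.array([-X[1],X[0]])
print("panel mid",(pl+pr)/2)
loc=lambda p:np.array([(p-c)@X,(p-c)@Y])
for n,p in dict(re=re,se=se,pl=pl,pr=pr,A0=A[0],A1=A[1],A2=A[2],A3=A[3]).items(): print(n,loc(p))
E
python3 m2.py
```

```text
corner [635.1 -93.2] railend [654.5   6.5] 101.60166957817856 stopend [509.5 -67.1] 128.29651930832588
angles: stop -0.20495229853209032 rail -0.19248024923216 panel -0.21166163330746743 184.75213354199138
plate [array([522.3,  39.1]), array([645.8,  15.4]), array([632.7, -65.8]), array([507.3, -43.8])] len [np.float64(84.20330048945921), np.float64(125.73900874192859), np.float64(82.26700035421997), np.float64(127.28060631167243)] ang -0.18974518082796996 -0.17428874093939675
panel mid [601.2 101.5]
re [ -1.9 101.6]
se [-128.3   -0.9]
pl [-166.4  183.2]
pr [ 18.3 183.2]
A0 [-138.   105.7]
A1 [-12.3 108.4]
A2 [-8.1 26.3]
A3 [-135.3   21.5]
```

```bash
cat > l.py <<'E'
import sys
from d import *
a=-0.203;C=np.array([635.1,-93.2]);X=np.array([np.cos(a),np.sin(a)]);Y=np.array([-X[1],X[0]])
v=[float(x) for x in sys.argv[1:]]
s,R=st();p=s["position"][:2]*1000-C
print("now local x %.1f y %.1f z %.1f"%(p@X,p@Y,s["position"][2]*1000), "F local",s["force"][:2]@X,s["force"][:2]@Y,s["force"][2])
w=C+v[0]*X+v[1]*Y
to(np.array([w[0],w[1],v[2]])/1000,np.pi/2+a)
E
python3 l.py -70 140 150
```

```text
now local x -95.0 y 97.9 z 328.8 F local -0.9102941148299915 0.5127114389335222 1.3409058026645522
clock 2.80 pos [561.8  21.9 328.8] tool shift [ 41.3  26.  178.8] theta 1.374 turn deg 0.37252289628569096 F [-0.8  0.7  1.3] w 1.00 tilt 0.3023456371647765
```

```bash
python3 -m inch '[[[0.45,11,7,45,0.4],[0.45,10,6,45,0],[0.45,10,6,45,0],[0.45,10,6,40,0],[0.45,0,0,0,0],[0.45,0,0,0,0]]]'; python3 l.py -70 140 50
```

```text
clock: 3.4
position: [0.5969, 0.0475, 0.1517]
ee_rot: [2.447, 1.966, 0.003]
force: [-0.0, 0.5, 0.5]
width: 0.563
now local x -65.8 y 130.1 z 151.7 F local -0.1003583695791636 0.4612439912796892 0.5244268370824655
clock 3.40 pos [596.9  47.5 151.7] tool shift [  9.8  -4.6 101.7] theta 1.354 turn deg -0.8170513778040511 F [-0.   0.5  0.5] w 0.56 tilt 0.16700737259683635
```

```bash
python3 -m inch '[[[0.45,10,-4,30,-0.8],[0.45,0,0,30,0],[0.45,0,0,0,0],[0.45,0,0,0,0]]]'; python3 l.py -70 140 50;  python3 - <<'E'
from h import *
d=eyes.get_image("wrist");cv2.imwrite("pics/w2.png",d["frame"])
E
```

```text
clock: 3.8
position: [0.6002, 0.0536, 0.1004]
ee_rot: [2.433, 1.969, 0.016]
force: [0.6, 0.7, 0.3]
width: 0.553
now local x -63.7 y 136.8 z 100.4 F local 0.4446272164936894 0.8200171046425331 0.3151208935014786
clock 3.80 pos [600.2  53.6 100.4] tool shift [ 3.1 -7.  50.3] theta 1.361 turn deg -0.40050612491973675 F [0.6 0.7 0.3] w 0.55 tilt 0.8749759754561307
```

View pics/w2.png

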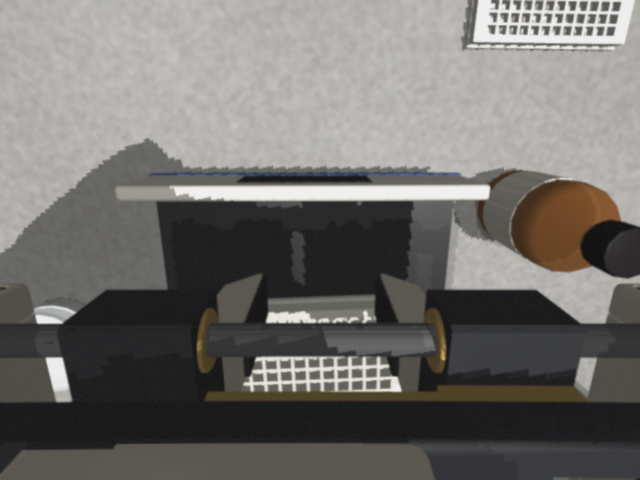

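```bash
python3 -m inch '[[[0.45,2,-5,25,-0.4],[0.45,1,-2,20,0],[0.45,0,0,3,0],[0.45,0,0,0,0]]]'; python3 l.py -70 115 50
```

```text
clock: 4.25
position: [0.6008, 0.0564, 0.061]
ee_rot: [2.423, 1.967, 0.033]
force: [-0.5, -0.5, 0.3]
width: 0.551
now local x -63.8 y 139.6 z 61.0 F local -0.34849721932398275 -0.6153580283983184 0.306564328326422
clock 4.25 pos [600.8  56.4  61. ] tool shift [-24.7  -6.4  10.7] theta 1.364 turn deg -0.22100990806148474 F [-0.5 -0.5  0.3] w 0.55 tilt 1.657972024948723
```

```bash
python3 -m inch '[[[0.45,0,-3,5,-0.2],[0.45,0,-3,5,0],[0.45,0,0,1,0]]]'; python3 l.py -70 115 50
```

```text
clock: 4.55
position: [0.5972, 0.0575, 0.053]
ee_rot: [2.418, 1.969, 0.039]
force: [0.4, 0.6, 0.3]
width: 0.55
now local x -67.5 y 140.0 z 53.0 F local 0.28997142361013445 0.6797694933636133 0.26530846660028257
clock 4.55 pos [597.2  57.5  53. ] tool shift [-25.   -2.5   2.8] theta 1.367 turn deg -0.06524182558273092 F [0.4 0.6 0.3] w 0.55 tilt 1.9599119754420358
```

```bash
python3 -m inch '[[[0.45,-8,-1,3,0],[0.45,-7,-1,1,0],[0.45,-4,0,0,0],[0.45,-4,0,0,0]]]'; python3 l.py -70 95 50
python3 -m inch '[[[0.45,-4,0,0,0],[0.45,-4,0,0,0],[0.45,-4,0,0,0]]]'; python3 l.py -70 95 50
```

```text
clock: 4.95
position: [0.5903, 0.0338, 0.0488]
ee_rot: [2.417, 1.969, 0.04]
force: [-0.2, 0.3, -0.1]
width: 0.548
now local x -69.5 y 115.4 z 48.8 F local -0.2940052319657148 0.23322044674182485 -0.117451521973301
clock 4.95 pos [590.3  33.8  48.8] tool shift [-20.4  -0.4  -1.3] theta 1.367 turn deg -0.03556931671071272 F [-0.2  0.3 -0.1] w 0.55 tilt 1.9802332567871836
clock: 5.25
position: [0.5878, 0.0207, 0.0488]
ee_rot: [2.418, 1.968, 0.04]
force: [0.1, 0.4, -0.3]
width: 0.552
now local x -69.3 y 102.0 z 48.8 F local 0.0107809805155817 0.37251838116599817 -0.2784708479924077
clock 5.25 pos [587.8  20.7  48.8] tool shift [-7.  -0.6 -1.2] theta 1.366 turn deg -0.0758181708812907 F [ 0.1  0.4 -0.3] w 0.55 tilt 1.9879422290773283
```

```bash
python3 -m inch '[[[0.45,-3,0,-1,0],[0.45,-2,0,0,0]]]'; python3 l.py -70 95 50;  python3 - <<'E'
from h import *
d=eyes.get_image("wrist");cv2.imwrite("pics/w3.png",d["frame"])
d=eyes.get_image("side");cv2.imwrite("pics/s3.png",cv2.resize(d["frame"][165:275,280:430],(750,550),interpolation=cv2.INTER_CUBIC))
d=eyes.get_image("scene");cv2.imwrite("pics/c3.png",cv2.resize(d["frame"][170:280,180:330],(750,550),interpolation=cv2.INTER_CUBIC))
E
```

```text
clock: 5.45
position: [0.5871, 0.0156, 0.0501]
ee_rot: [2.419, 1.968, 0.042]
force: [2.5, 5.7, -0.4]
width: 0.546
now local x -69.0 y 96.9 z 50.1 F local 1.268862310691791 6.090886391436279 -0.38162140928140337
clock 5.45 pos [587.1  15.6  50.1] tool shift [-1.9 -1.   0. ] theta 1.366 turn deg -0.09989999600388026 F [ 2.5  5.7 -0.4] w 0.55 tilt 2.038255842086937
```

View pics/w3.png

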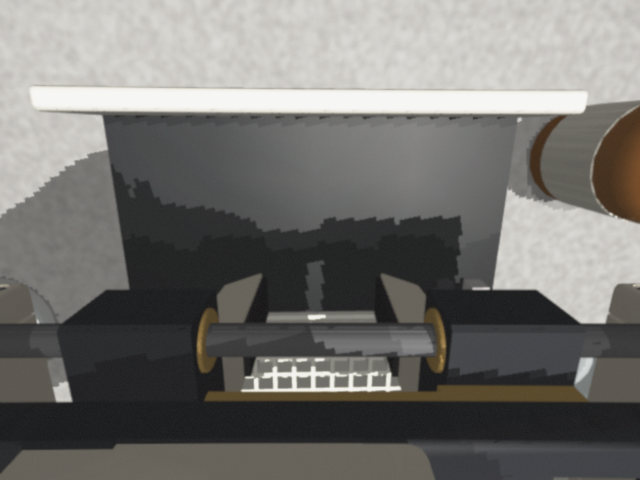

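View pics/s3.png

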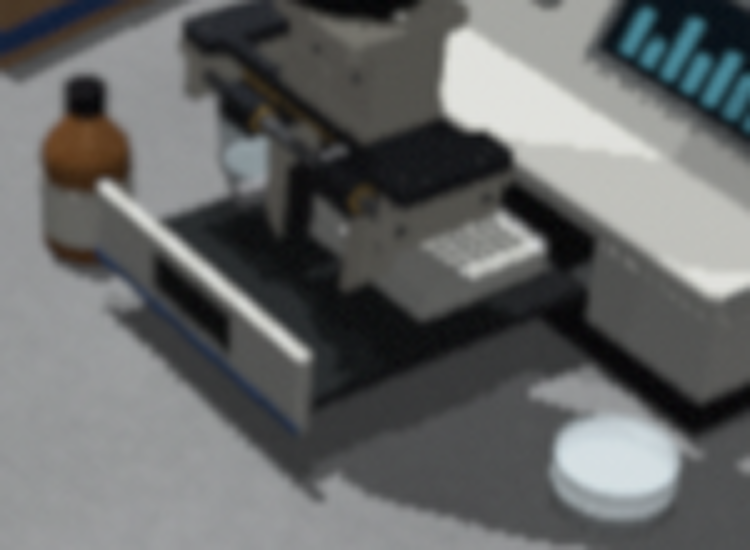

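View pics/c3.png

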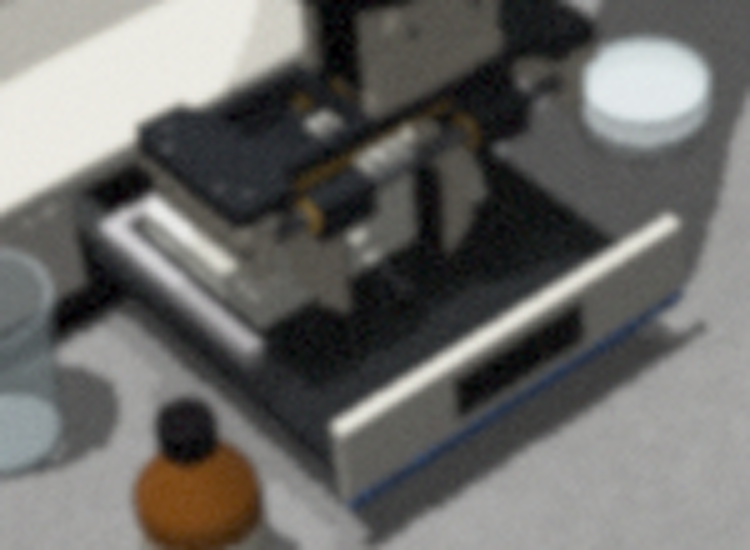

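```bash
python3 -m inch '[[[0.45,8,0,0,0],[0.45,15,0,0,0],[0.45,0,0,-25,0],[1,0,0,-30,0],[1,0,0,0,0]]]'; python3 l.py -175 43 105
```

```text
clock: 6.1
position: [0.589, 0.0439, 0.1056]
ee_rot: [2.417, 1.974, 0.036]
force: [0.5, 0.6, 0.9]
width: 0.422
now local x -72.8 y 125.0 z 105.6 F local 0.4101543785312588 0.6655591294036084 0.8784589862537059
clock 6.10 pos [589.   43.9 105.6] tool shift [ -81.8 -102.3   -3. ] theta 1.370 turn deg 0.10969034783674604 F [0.5 0.6 0.9] w 0.42 tilt 1.7937879198449862
```

```bash
python3 -m inch '[[[1,-20,-25,0,0],[1,-20,-25,0,0],[1,-20,-25,0,0],[1,-20,-25,0,0],[1,0,0,0,0],[1,0,0,0,0]]]'; python3 l.py -175 43 52;  python3 - <<'E'
from h import *
import pickle
s=arm.observe();d=eyes.get_image("wrist");cv2.imwrite("pics/w4.png",d["frame"])
d=eyes.get_image("side");cv2.imwrite("pics/s4.png",cv2.resize(d["frame"][165:275,280:430],(750,550),interpolation=cv2.INTER_CUBIC))
d=eyes.get_image("scene");cv2.imwrite("pics/c4.png",cv2.resize(d["frame"][170:280,180:330],(750,550),interpolation=cv2.INTER_CUBIC))
E
```

```text
clock: 6.7
position: [0.4718, -0.0094, 0.1008]
ee_rot: [2.411, 1.983, 0.038]
force: [0.8, 0.5, -0.5]
width: 0.003
now local x -176.8 y 49.1 z 100.8 F local 0.7045076721056428 0.658140667272083 -0.5288747186188464
clock 6.70 pos [471.8  -9.4 100.8] tool shift [-6.4  0.3 48.8] theta 1.377 turn deg 0.5077419863527708 F [ 0.8  0.5 -0.5] w 0.00 tilt 1.8132487860622697
```

View pics/s4.png

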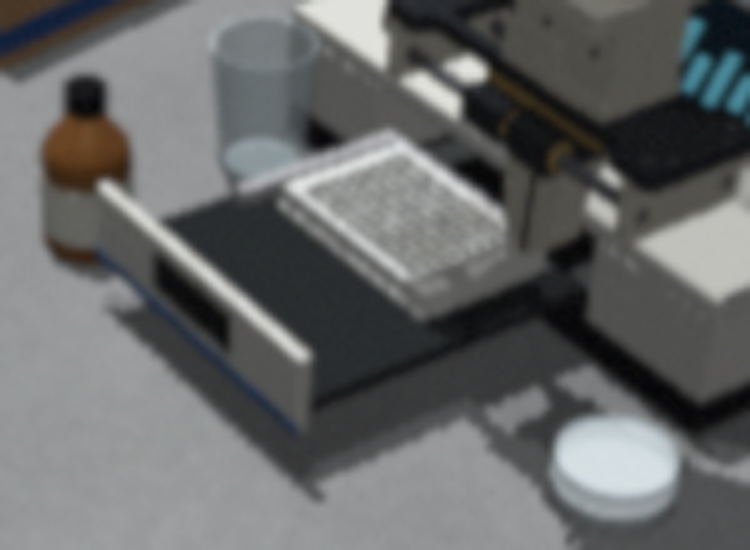

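View pics/c4.png

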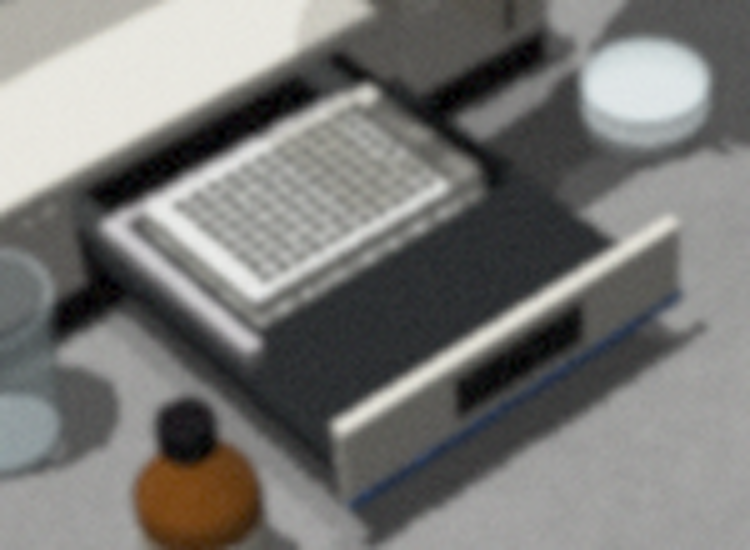

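View pics/w4.png

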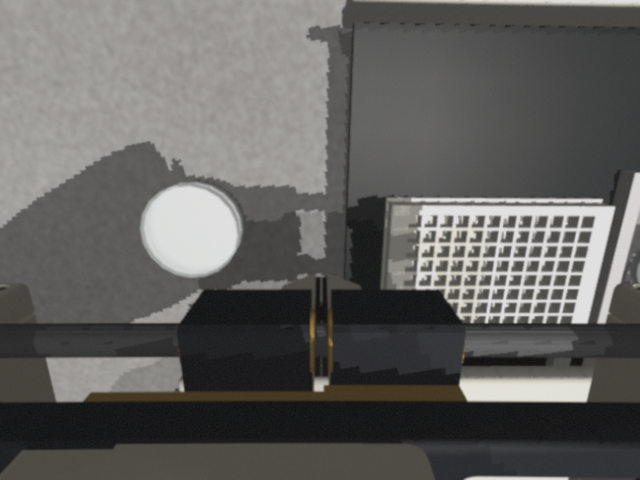

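```bash
python3 -m inch '[[[1,-2,0,18,0.5],[1,-2,0,18,0],[1,0,0,10,0],[1,0,0,3,0],[1,0,0,0,0]]]'; python3 l.py -147 43 51
```

```text
clock: 7.35
position: [0.4783, -0.0095, 0.0505]
ee_rot: [2.416, 1.976, 0.046]
force: [-0.3, 0.2, 0.4]
width: 0.001
now local x -170.4 y 50.4 z 50.5 F local -0.3240235881336106 0.13601184388570522 0.42138996006214074
clock 7.35 pos [478.3  -9.5  50.5] tool shift [-7.4 23.4  0.3] theta 1.371 turn deg 0.21195568774802495 F [-0.3  0.2  0.4] w 0.00 tilt 2.0517337200984316
```

```bash
python3 -m inch '[[[1,-4,4,0,0.2],[1,-3,4,0,0],[1,0,4,0,0],[1,0,3,0,0]]]'; python3 l.py -147 43 51; python3 -m inch '[[[1,0,3,0,0],[1,0,3,0,0]]]'; python3 l.py -147 43 51
```

```text
clock: 7.75
position: [0.4939, -0.0199, 0.0527]
ee_rot: [2.418, 1.971, 0.049]
force: [-0.6, 0.7, 0.1]
width: 0.007
now local x -153.0 y 43.3 z 52.7 F local -0.7284202331561893 0.5326622571098379 0.057987743577258194
clock 7.75 pos [493.9 -19.9  52.7] tool shift [-0.3  6.   1.9] theta 1.368 turn deg 0.005854790498971272 F [-0.6  0.7  0.1] w 0.01 tilt 2.1968646280379773
clock: 7.95
position: [0.5007, -0.0215, 0.0534]
ee_rot: [2.418, 1.97, 0.05]
force: [0.6, 0.3, 0.1]
width: 0.005
now local x -146.0 y 43.1 z 53.4 F local 0.47921573830101843 0.4523813391101929 0.11375817344789602
clock 7.95 pos [500.7 -21.5  53.4] tool shift [-0.2 -1.   2.3] theta 1.367 turn deg -0.028471666970479884 F [0.6 0.3 0.1] w 0.01 tilt 2.2454225634966005
```

```bash
for i in 1 ; do python3 -m inch '[[[1,0,2,2,0],[1,0,2,1,0]]]'; done; python3 l.py -147 43 51; python3 - <<'E'
from h import *
d=eyes.get_image("wrist");cv2.imwrite("pics/w5.png",d["frame"])
E
```

```text
clock: 8.15
position: [0.505, -0.0218, 0.0524]
ee_rot: [2.417, 1.97, 0.05]
force: [-8.8, 1.2, 24.5]
width: 0.003
now local x -141.8 y 43.7 z 52.4 F local -8.882303332457093 -0.5836014655863214 24.508608952130974
clock 8.15 pos [505.  -21.8  52.4] tool shift [-0.7 -5.3  1.2] theta 1.368 turn deg -0.007052159687275864 F [-8.8  1.2 24.5] w 0.00 tilt 2.2605322533850982
```

View pics/w5.png

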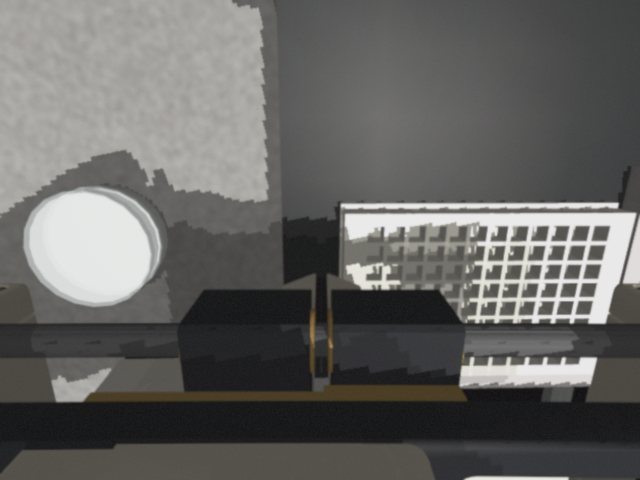

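```bash
python3 -m inch '[[[1,0,0,-4,0],[1,0,-5,-6,0],[1,0,-12,-15,0],[1,0,-12,-20,0],[1,0,-5,-15,0]]]'; python3 l.py -175 43 51; python3 - <<'E'
from h import *
import pickle
s=arm.observe();d=eyes.get_image("wrist");cv2.imwrite("pics/w6.png",d["frame"]);pickle.dump((s,d),open("w6.pkl","wb"))
d=eyes.get_image("side");cv2.imwrite("pics/s6.png",cv2.resize(d["frame"][165:275,280:430],(750,550),interpolation=cv2.INTER_CUBIC))
d=eyes.get_image("scene");cv2.imwrite("pics/c6.png",cv2.resize(d["frame"][170:280,180:330],(750,550),interpolation=cv2.INTER_CUBIC))
E
```

```text
clock: 8.7
position: [0.4672, -0.0143, 0.1117]
ee_rot: [2.418, 1.972, 0.047]
force: [0.2, 0.4, 0.0]
width: 0.003
now local x -180.3 y 43.4 z 111.7 F local 0.1339926221698404 0.38638409302946075 0.048108061836536445
clock 8.70 pos [467.2 -14.3 111.7] tool shift [-1.   3.2 60.9] theta 1.369 turn deg 0.041007741808716885 F [0.2 0.4 0. ] w 0.00 tilt 2.0952802550329235
```

View pics/s6.png

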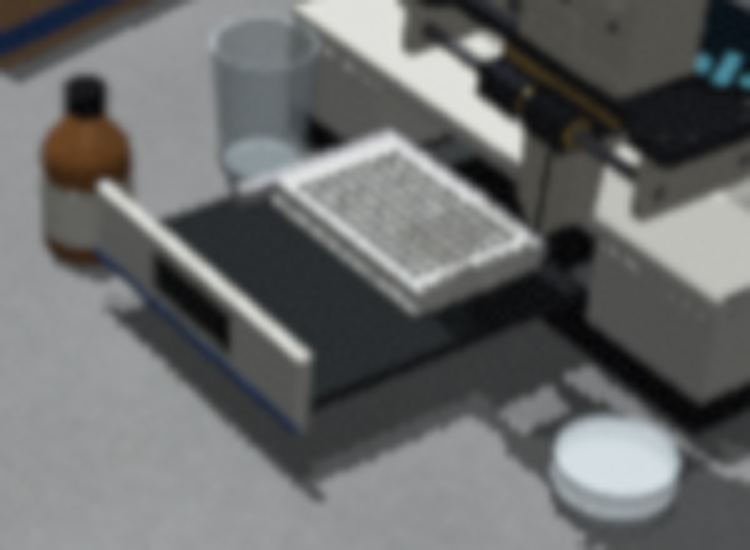

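View pics/c6.png

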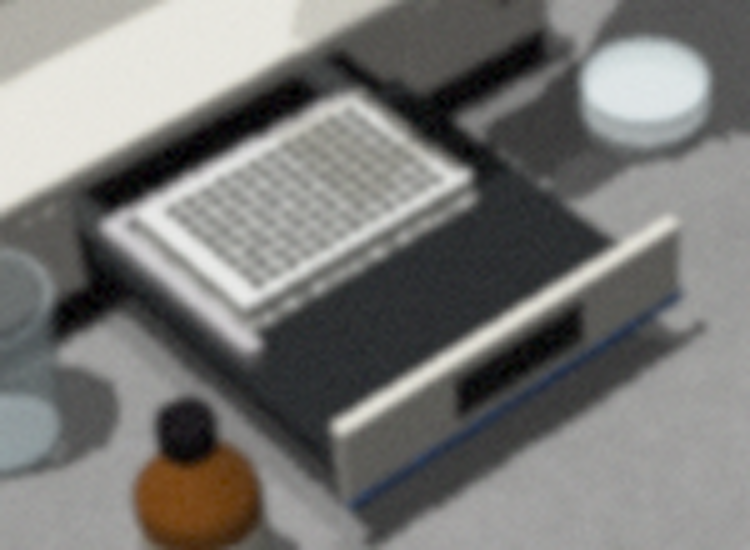

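View pics/w6.png

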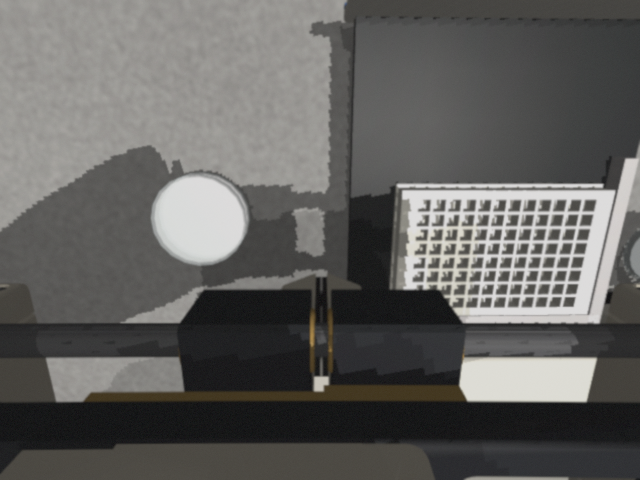

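```bash
python3 - <<'E'
import cv2
a=cv2.imread("pics/w6.png")[150:330,380:640]; cv2.imwrite("pics/w6c.png",cv2.resize(a,(780,540),interpolation=cv2.INTER_CUBIC))
E
```

```text
(no output)
```

View pics/w6c.png

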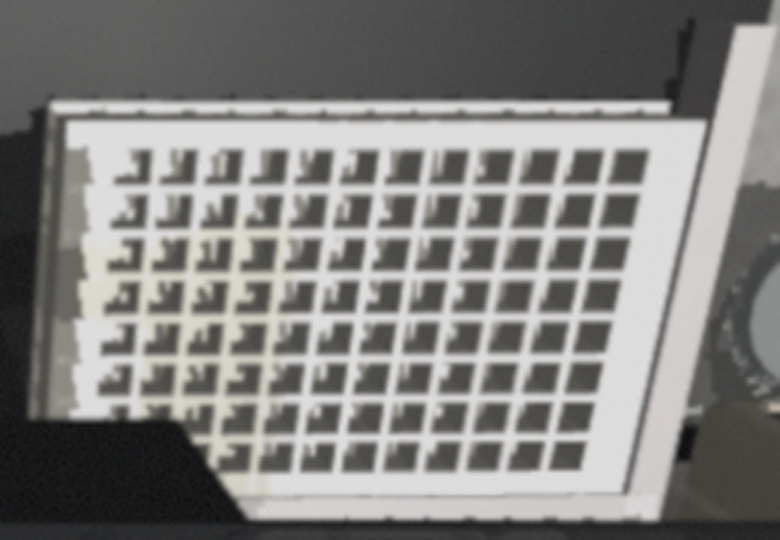

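```bash
python3 - <<'E'
from h import *
import pickle
np.set_printoptions(precision=1,suppress=True)
s,d=pickle.load(open("w6.pkl","rb"))
a=-0.203;C=np.array([635.1,-93.2]);X=np.array([np.cos(a),np.sin(a)]);Y=np.array([-X[1],X[0]])
def g(p,z):
    q=onz(d,(np.array(p)+.5)/3-.5+[380,150],z,s)[:2]*1000-C; return np.array([q@X,q@Y])
print("plate top TL,TR,BR",g((67,120),.0594),g((706,120),.0594),g((628,492),.0594))
for z in (.047,.049,.052): print("skirt TL,TR, BL",z,g((50,100),z),g((670,101),z),g((32,415),z))
print("rail end inner",g((737,25),.055),"inner mid",g((710,122),.055),"outer",g((775,20),.055),g((660,518),.055))
E
```

```text
plate top TL,TR,BR [-131.6   84.2] [-4.8 83.4] [-3.8  2. ]
skirt TL,TR, BL 0.047 [-132.2   86.4] [-2.7 85.4] [-132.2   16.3]
skirt TL,TR, BL 0.049 [-132.6   86.7] [-4.3 85.7] [-132.7   17.2]
skirt TL,TR, BL 0.052 [-133.4   87.1] [-6.8 86.1] [-133.4   18.5]
rail end inner [  0.9 101.4] inner mid [-0.1 82.2] outer [  8.2 102.3] [ 8.5 -7. ]
```

```bash
python3 -m inch '[[[1,0,4,25,0],[1,0,4,20,0],[1,0,4,12,0],[1,0,4,5,0],[1,0,0,2,0]]]'; python3 l.py -147 43 48
```

```text
clock: 9.35
position: [0.4888, -0.0185, 0.0449]
ee_rot: [2.418, 1.969, 0.05]
force: [-4.6, -2.3, 31.2]
width: 0.006
now local x -158.3 y 43.7 z 44.9 F local -4.070908539453782 -3.202756183210573 31.17216382961582
clock 9.35 pos [488.8 -18.5  44.9] tool shift [-0.6 11.5 -2.6] theta 1.367 turn deg -0.05164411069441835 F [-4.6 -2.3 31.2] w 0.01 tilt 2.287353226989738
```

```bash
python3 -m inch '[[[1,0,0,-3,0],[1,0,0,0,0]]]'; python3 l.py -145 43 48
```

```text
clock: 9.55
position: [0.4892, -0.0183, 0.0482]
ee_rot: [2.418, 1.969, 0.051]
force: [0.6, 0.3, 0.7]
width: 0.006
now local x -158.0 y 43.9 z 48.2 F local 0.5746351439729407 0.40824156918053456 0.7354494221101624
clock 9.55 pos [489.2 -18.3  48.2] tool shift [-0.9 13.   0.7] theta 1.367 turn deg -0.049126714719059224 F [0.6 0.3 0.7] w 0.01 tilt 2.29457027094306
```

```bash
python3 -m inch '[[[1,-1,4,0.3,0],[1,0,4,0.3,0],[1,0,3,0.2,0]]]'; python3 l.py -137 43 48;python3 -m inch '[[[1,0,2,0.2,0]]]'; python3 l.py -137 43 48;python3 -m inch '[[[1,0,2,0.2,0]]]'; python3 l.py -137 43 48
```

```text
clock: 9.85
position: [0.5006, -0.0218, 0.0486]
ee_rot: [2.417, 1.968, 0.052]
force: [0.2, -0.1, -0.6]
width: 0.003
now local x -146.1 y 42.8 z 48.6 F local 0.2505105562326612 -0.03866444246985371 -0.632241617905781
clock 9.85 pos [500.6 -21.8  48.6] tool shift [0.2 9.1 1. ] theta 1.367 turn deg -0.043487378168111254 F [ 0.2 -0.1 -0.6] w 0.00 tilt 2.356888924992939
clock: 9.95
position: [0.503, -0.0224, 0.0486]
ee_rot: [2.417, 1.968, 0.052]
force: [-0.2, 0.1, 0.9]
width: 0.003
now local x -143.7 y 42.7 z 48.6 F local -0.25158098507105425 0.03253369853374019 0.9294510305592335
clock 9.95 pos [503.  -22.4  48.6] tool shift [0.3 6.7 0.8] theta 1.367 turn deg -0.054927579812867146 F [-0.2  0.1  0.9] w 0.00 tilt 2.37244716035383
clock: 10.05
position: [0.5051, -0.0228, 0.0485]
ee_rot: [2.417, 1.968, 0.052]
force: [-0.7, 0.2, 1.9]
width: 0.005
now local x -141.5 y 42.7 z 48.5 F local -0.7091136041683519 0.012272465367617853 1.9161968873145905
clock 10.05 pos [505.1 -22.8  48.5] tool shift [0.3 4.5 0.7] theta 1.367 turn deg -0.06059270989569177 F [-0.7  0.2  1.9] w 0.00 tilt 2.367634202986675
```

```bash
for i in 1; do python3 -m inch '[[[1,0,2,0,0]]]'|grep force; python3 -m inch '[[[1,0,2,0,0]]]'|grep force; python3 l.py -137 43 48;done
```

```text
force: [-10.3, 3.1, 8.8]
force: [-10.4, 2.9, 12.5]
now local x -141.0 y 42.7 z 48.1 F local -10.80700988288575 0.7255143101049621 12.527891851033523
clock 10.25 pos [505.6 -22.9  48.1] tool shift [0.3 4.  0.2] theta 1.368 turn deg -0.01157529674461255 F [-10.4   2.9  12.5] w 0.00 tilt 1.9893177231059487
```

```bash
python3 -m inch '[[[1,0,-6,0,0],[1,0,-12,-5,0],[1,0,-5,-30,0],[1,25,0,-45,0],[0.5,35,40,-45,0],[0.5,40,35,-45,0],[0.5,0,0,-20,0],[0.5,0,0,0,0]]]'; python3 l.py -70 125 250; python3 - <<'E'
from h import *
import pickle
s=arm.observe();d=eyes.get_image("wrist");cv2.imwrite("pics/w7.png",d["frame"]);pickle.dump((s,d),open("w7.pkl","wb"))
E
```

```text
clock: 11.05
position: [0.5454, 0.0529, 0.2228]
ee_rot: [2.421, 1.974, 0.038]
force: [-0.1, 0.1, -1.2]
width: 0.304
now local x -117.4 y 125.0 z 222.8 F local -0.07423474457440225 0.05590863643334577 -1.227348920244493
clock 11.05 pos [545.4  52.9 222.8] tool shift [  0.2  48.1 -25.8] theta 1.368 turn deg 0.020053400203564387 F [-0.1  0.1 -1.2] w 0.30 tilt 1.7257639887685736
```

View pics/w7.png

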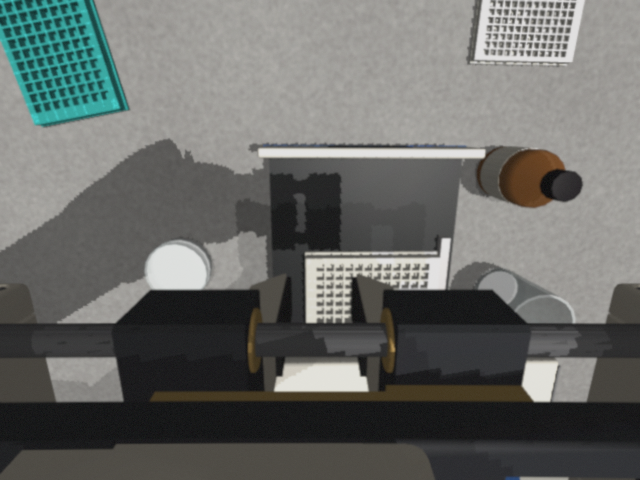

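```bash
python3 -m inch '[[[0.5,-30,30,-30,0],[0.5,-30,30,-30,0],[0.5,0,0,0,0],[0.5,0,0,0,0]]]'; python3 l.py -70 125 250; python3 - <<'E'
from h import *
import pickle
s=arm.observe();d=eyes.get_image("wrist");cv2.imwrite("pics/w8.png",d["frame"]);pickle.dump((s,d),open("w8.pkl","wb"))
a=d["frame"][100:300,220:460]; cv2.imwrite("pics/w8c.png",cv2.resize(a,(720,600),interpolation=cv2.INTER_CUBIC))
E
```

```text
clock: 11.5
position: [0.5845, -0.0189, 0.2778]
ee_rot: [2.423, 1.98, 0.025]
force: [0.1, 1.7, -0.9]
width: 0.498
now local x -64.5 y 62.6 z 277.8 F local -0.2527060886446839 1.6568632591144645 -0.8908495524224481
clock 11.50 pos [584.5 -18.9 277.8] tool shift [62.3 -5.9 28. ] theta 1.371 turn deg 0.15766002441074392 F [ 0.1  1.7 -0.9] w 0.50 tilt 1.1636117362336371
```

View pics/w8c.png

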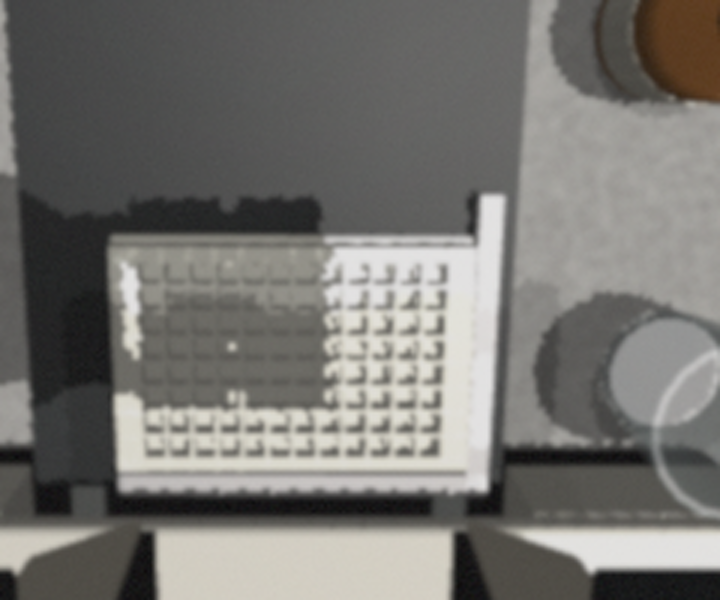

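```bash
python3 -m inch '[[[0.45,35,0,45,0],[0.45,35,0,45,0],[0.45,0,0,45,0],[0.45,0,0,40,0],[0.45,0,0,20,0],[0.45,0,0,0,0]]]'; python3 l.py -66 125 49
```

```text
clock: 12.15
position: [0.5941, 0.0487, 0.08]
ee_rot: [2.421, 1.988, 0.017]
force: [-0.9, -0.6, -1.2]
width: 0.552
now local x -68.8 y 130.7 z 80.0 F local -0.7285929097488009 -0.8117155323639887 -1.227960686206143
clock 12.15 pos [594.1  48.7  80. ] tool shift [-5.8  2.3 31.1] theta 1.375 turn deg 0.4046714447181929 F [-0.9 -0.6 -1.2] w 0.55 tilt 0.8192725120911503
```

```bash
python3 -m inch '[[[0.45,-2,2,15,0.4],[0.45,-2,0,12,0],[0.45,0,0,4,0],[0.45,0,0,0,0]]]'; python3 l.py -66 100 49
```

```text
clock: 12.55
position: [0.5953, 0.0449, 0.0482]
ee_rot: [2.427, 1.98, 0.019]
force: [0.1, -0.1, 0.0]
width: 0.549
now local x -66.8 y 127.2 z 48.2 F local 0.12994190507582798 -0.10594481826079945 0.002870602895929164
clock 12.55 pos [595.3  44.9  48.2] tool shift [-27.2   0.8  -0.8] theta 1.368 turn deg 0.02716646491095305 F [ 0.1 -0.1  0. ] w 0.55 tilt 0.876397921752955
```

```bash
python3 -m inch '[[[0.45,-10,0,-0.5,0],[0.45,-9,0,0,0],[0.45,-5,0,0,0],[0.45,-2,0,0,0]]]'; python3 l.py -66 97 49;python3 -m inch '[[[0.45,-2,0,0,0]]]'; python3 l.py -66 97 49
```

```text
clock: 12.95
position: [0.5912, 0.0167, 0.051]
ee_rot: [2.426, 1.976, 0.023]
force: [-0.1, 0.3, -0.5]
width: 0.552
now local x -65.1 y 98.8 z 51.0 F local -0.20176906687215024 0.28971649947092526 -0.45782003944251043
clock 12.95 pos [591.2  16.7  51. ] tool shift [-1.8 -0.9  1.9] theta 1.367 turn deg -0.03384018268668836 F [-0.1  0.3 -0.5] w 0.55 tilt 1.1027468534568492
clock: 13.05
position: [0.5912, 0.0145, 0.0514]
ee_rot: [2.427, 1.976, 0.025]
force: [2.4, 4.9, -0.5]
width: 0.548
now local x -64.7 y 96.6 z 51.4 F local 1.3343582111656886 5.238058755573437 -0.5420009519720494
clock 13.05 pos [591.2  14.5  51.4] tool shift [ 0.3 -1.3  2.3] theta 1.367 turn deg -0.06779870747034822 F [ 2.4  4.9 -0.5] w 0.55 tilt 1.1641971566755993
```

```bash
python3 -m inch '[[[0.45,8,0,0,0],[0.45,15,0,-5,0],[0.2,0,0,-35,0],[0.2,0,0,-35,0],[0.2,20,0,-20,0],[0.2,35,-2,0,0],[0.2,40,-2,0,0],[0.2,0,0,0,0]]]'; python3 l.py -73 222 56; python3 - <<'E'
from h import *
d=eyes.get_image("side");cv2.imwrite("pics/s9.png",cv2.resize(d["frame"][135:285,260:460],(800,600),interpolation=cv2.INTER_CUBIC))
d=eyes.get_image("scene");cv2.imwrite("pics/c9.png",cv2.resize(d["frame"][170:280,180:330],(750,550),interpolation=cv2.INTER_CUBIC))
E
```

```text
clock: 13.85
position: [0.6098, 0.1458, 0.1541]
ee_rot: [2.425, 1.983, 0.032]
force: [-0.2, 0.6, 0.4]
width: 0.798
now local x -72.9 y 229.0 z 154.1 F local -0.2942700808930416 0.5434750903964413 0.41386141632617685
clock 13.85 pos [609.8 145.8 154.1] tool shift [-8.  -2.1 98. ] theta 1.371 turn deg 0.19988322800523334 F [-0.2  0.6  0.4] w 0.80 tilt 1.2899148948861188
```

View pics/s9.png

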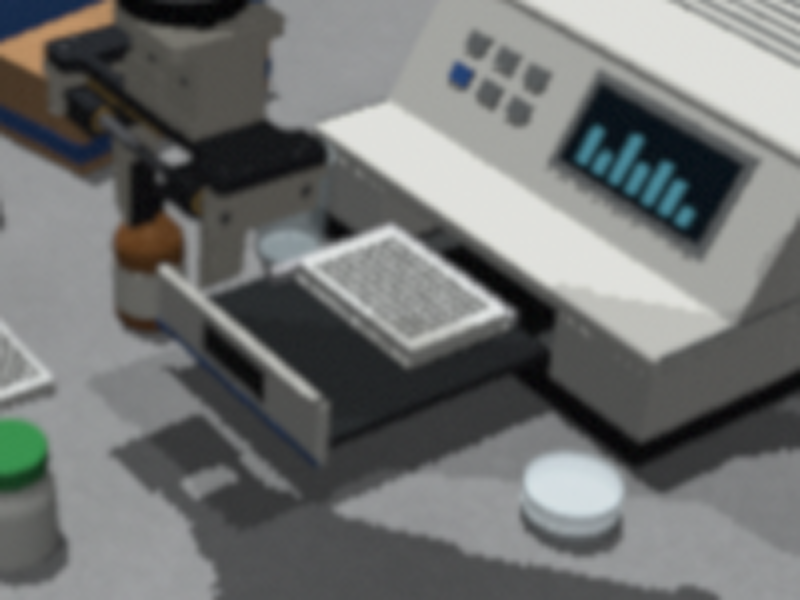

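View pics/c9.png

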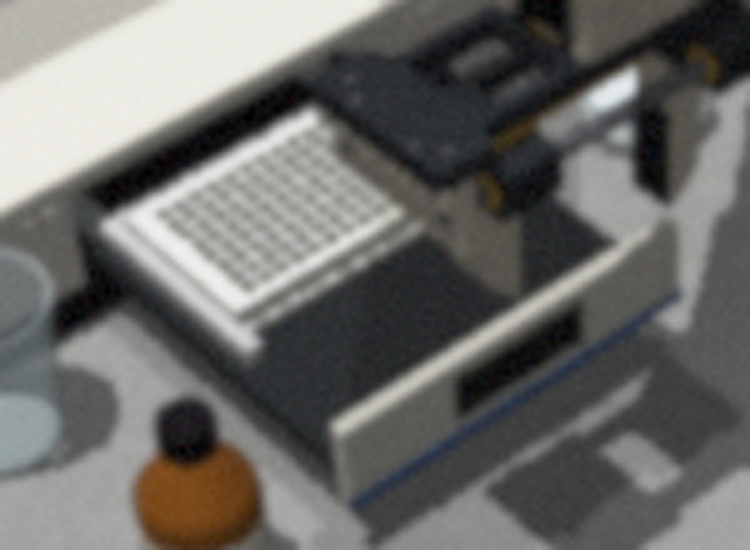

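```bash
python3 - <<'E'
from h import *
np.set_printoptions(precision=1,suppress=True)
a=-0.203;C=np.array([635.1,-93.2]);X=np.array([np.cos(a),np.sin(a)]);Y=np.array([-X[1],X[0]])
S=eyes.get_image("scene")
for n,p,z in (("bottle",(221,288),0),("bottletop",(217,257),.105),("beaker base",(179,257),0),("jar",(348,300),0)):
    q=onz(S,p,z)[:2]*1000-C; print(n,q@X,q@Y)
E
python3 -m inch '[[[0.2,0,0,30,0],[0.2,-2,0,30,0],[0.2,-2,0,22,0],[0.2,0,0,10,0],[0.2,0,0,3,0],[0.2,0,0,0,0]]]'; python3 l.py -73 200 56
```

```text
bottle 78.34634644498692 152.95444594813546
bottletop 81.28065796370068 164.69011948402195
beaker base 92.3830752974796 18.446720334367292
jar -91.38701836813196 355.9147446586965
clock: 14.6
position: [0.6119, 0.1274, 0.0555]
ee_rot: [2.433, 1.962, 0.021]
force: [-0.6, 0.2, -0.2]
width: 0.8
now local x -67.2 y 211.4 z 55.5 F local -0.6485115806040253 0.08947607707723085 -0.17726918497080213
clock 14.60 pos [611.9 127.4  55.5] tool shift [-11.5  -5.7  -0.6] theta 1.357 turn deg -0.6110319125312828 F [-0.6  0.2 -0.2] w 0.80 tilt 1.1835716516918366
```

```bash
python3 -m inch '[[[0.2,-5,-3,0,-0.6],[0.2,-5,-3,0,0],[0.2,-3,0,0,0],[0.2,-3,0,0,0],[0.2,-3,0,0,0],[0.2,-3,0,0,0],[0.2,-3,0,0,0],[0.2,-4,0,0,0],[0.2,-4,0,0,0],[0.2,-4,0,0,0],[0.2,-4,0,0,0],[0.2,-4,0,0,0]]]'; python3 l.py -73 200 56
```

```text
clock: 15.8
position: [0.6015, 0.1005, 0.0623]
ee_rot: [2.422, 1.989, 0.068]
force: [0.8, 6.1, -3.0]
width: 0.804
now local x -72.0 y 183.0 z 62.3 F local -0.4529649314136478 6.173207647013473 -3.0088157487207794
clock 15.80 pos [601.5 100.5  62.3] tool shift [16.9 -1.1  6.7] theta 1.376 turn deg 0.45443531217341615 F [ 0.8  6.1 -3. ] w 0.80 tilt 2.499171425035172
```

```bash
python3 -m inch '[[[0.2,-6,0,1.5,0.2],[0.2,-6,0,1.5,0],[0.2,-6,0,1.5,0],[0.2,-6,0,1,0],[0.2,-6,0,1,0],[0.2,-6,0,1,0],[0.2,-6,0,1,0],[0.2,-6,0,1,0]]]'; python3 l.py -73 200 56
```

```text
clock: 16.6
position: [0.5982, 0.0737, 0.0597]
ee_rot: [-2.418, -1.998, -0.117]
force: [-0.8, 7.0, 3.4]
width: 0.8
now local x -69.8 y 156.0 z 59.7 F local -2.160335120301872 6.672009603875616 3.415655971379825
clock 16.60 pos [598.2  73.7  59.7] tool shift [43.7 -2.8  6.2] theta 1.383 turn deg 0.850083704004146 F [-0.8  7.   3.4] w 0.80 tilt 4.270222609840139
```

```bash
python3 -m inch '[[[0.2,-8,0,1.5,0.5],[0.2,-10,0,1.5,0],[0.2,-12,0,1.5,0],[0.2,-13,0,1.5,0]]]'; python3 l.py -73 200 56; python3 - <<'E'
from h import *
d=eyes.get_image("wrist");cv2.imwrite("pics/w10.png",d["frame"])
d=eyes.get_image("scene");cv2.imwrite("pics/c10.png",cv2.resize(d["frame"][150:280,150:330],(720,520),interpolation=cv2.INTER_CUBIC))
E
```

```text
clock: 17.0
position: [0.5943, 0.0433, 0.0563]
ee_rot: [-2.416, -1.992, -0.145]
force: [-0.7, 7.0, 4.3]
width: 0.795
now local x -67.5 y 125.5 z 56.3 F local -2.0668099092625543 6.772212634484944 4.289480605601994
clock 17.00 pos [594.3  43.3  56.3] tool shift [74.3 -4.8  5.7] theta 1.381 turn deg 0.7663613428215473 F [-0.7  7.   4.3] w 0.80 tilt 5.332168394323785
```

View pics/c10.png

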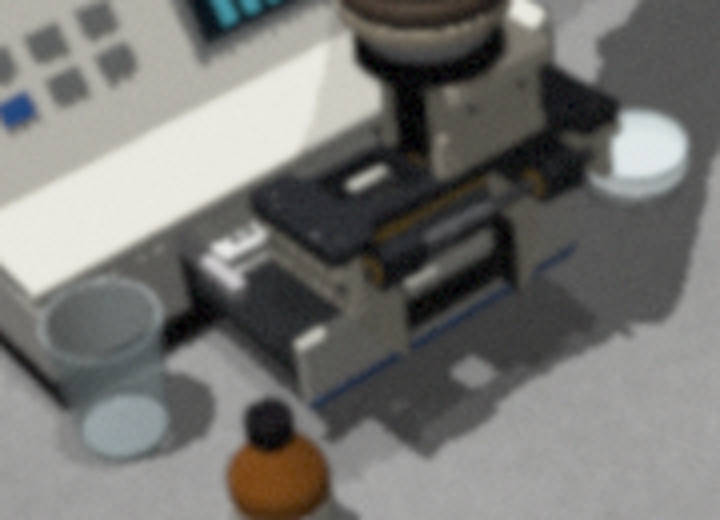

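View pics/w10.png

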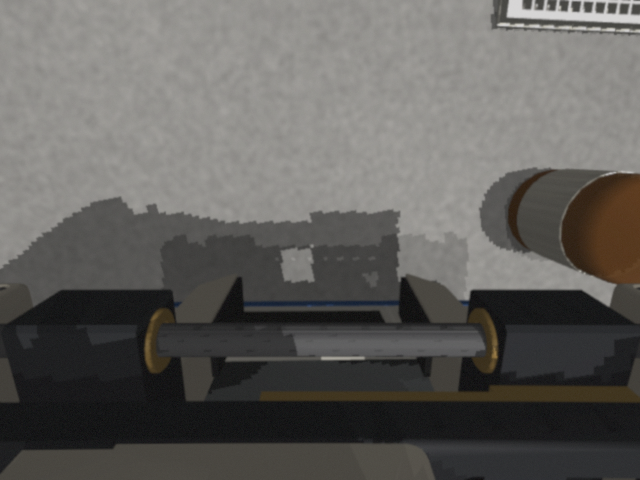

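```bash
python3 -m inch '[[[0.2,-14,-0.5,1,0.5],[0.2,-15,-0.5,1,0],[0.2,-16,-0.5,1,0.3],[0.2,-16,-0.5,1,0]]]'; python3 l.py -73 5 56
```

```text
clock: 17.5
position: [0.5851, -0.0074, 0.0516]
ee_rot: [-2.422, -1.979, -0.167]
force: [1.0, 8.0, 5.9]
width: 0.799
now local x -66.3 y 74.0 z 51.6 F local -0.6479770627480389 8.061302035910886 5.943958721964074
clock 17.50 pos [585.1  -7.4  51.6] tool shift [-68.3  -6.4 -10.9] theta 1.373 turn deg 0.2890453390183612 F [1.  8.  5.9] w 0.80 tilt 6.143493832495466
```

```bash
python3 -m inch '[[[0.2,-15,-0.5,-1.5,0.3],[0.2,-15,-0.5,-1.5,0],[0.2,-13,-0.5,-1.5,0]]]'; python3 l.py -73 5 56
```

```text
clock: 17.8
position: [0.5768, -0.0446, 0.0533]
ee_rot: [-2.422, -1.975, -0.18]
force: [2.7, 6.2, -2.3]
width: 0.795
now local x -66.9 y 35.9 z 53.3 F local 1.394825494065896 6.572131479118198 -2.3257783906612977
clock 17.80 pos [576.8 -44.6  53.3] tool shift [-30.5  -5.8  -6. ] theta 1.372 turn deg 0.21351787554604476 F [ 2.7  6.2 -2.3] w 0.80 tilt 6.6261051805555695
```

```bash
python3 -m inch '[[[0.2,-11,-0.5,-0.5,0.2],[0.2,-9,0,-0.5,0],[0.2,-8,0,-0.5,0]]]'; python3 l.py -73 5 56; python3 - <<'E'
from h import *
d=eyes.get_image("side");cv2.imwrite("pics/s11.png",cv2.resize(d["frame"][135:285,260:460],(800,600),interpolation=cv2.INTER_CUBIC))
d=eyes.get_image("scene");cv2.imwrite("pics/c11.png",cv2.resize(d["frame"][150:280,150:330],(720,520),interpolation=cv2.INTER_CUBIC))
E
```

```text
clock: 18.1
position: [0.5727, -0.0643, 0.0537]
ee_rot: [-2.418, -1.97, -0.196]
force: [7.3, 31.1, -11.5]
width: 0.8
now local x -66.9 y 15.8 z 53.7 F local 0.8532751323618493 31.969880908977164 -11.463014387472064
clock 18.10 pos [572.7 -64.3  53.7] tool shift [-10.4  -5.9  -3.8] theta 1.371 turn deg 0.193620761332582 F [  7.3  31.1 -11.5] w 0.80 tilt 7.2401892172420395
```

View pics/s11.png

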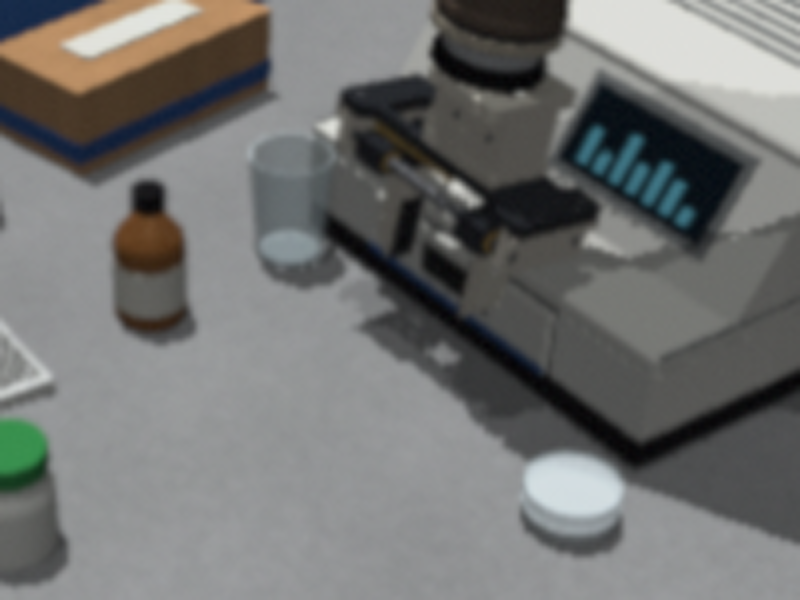

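View pics/c11.png

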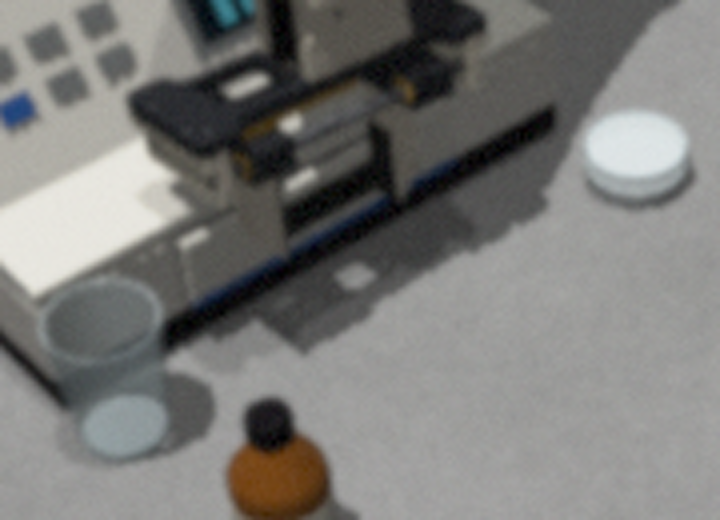

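```bash
python3 -m inch '[[[0.2,8,0,0,0],[0.2,20,0,0,0],[0.2,35,0,-10,0],[0.2,40,0,-20,0],[0.2,40,0,-30,0],[0.2,40,0,-30,0],[0.2,40,0,-30,0],[0.2,0,0,0,0]]]'; python3 - <<'E'
from h import *
d=eyes.get_image("wrist");cv2.imwrite("pics/w12.png",d["frame"])
d=eyes.get_image("side");cv2.imwrite("pics/s12.png",cv2.resize(d["frame"][135:285,260:460],(800,600),interpolation=cv2.INTER_CUBIC))
d=eyes.get_image("scene");cv2.imwrite("pics/c12.png",cv2.resize(d["frame"][150:280,150:330],(720,520),interpolation=cv2.INTER_CUBIC))
E
```

```text
clock: 19.0
position: [0.6059, 0.1483, 0.1997]
ee_rot: [-2.42, -1.967, -0.187]
force: [-0.4, 0.7, 0.9]
width: 0.801
```

View pics/s12.png

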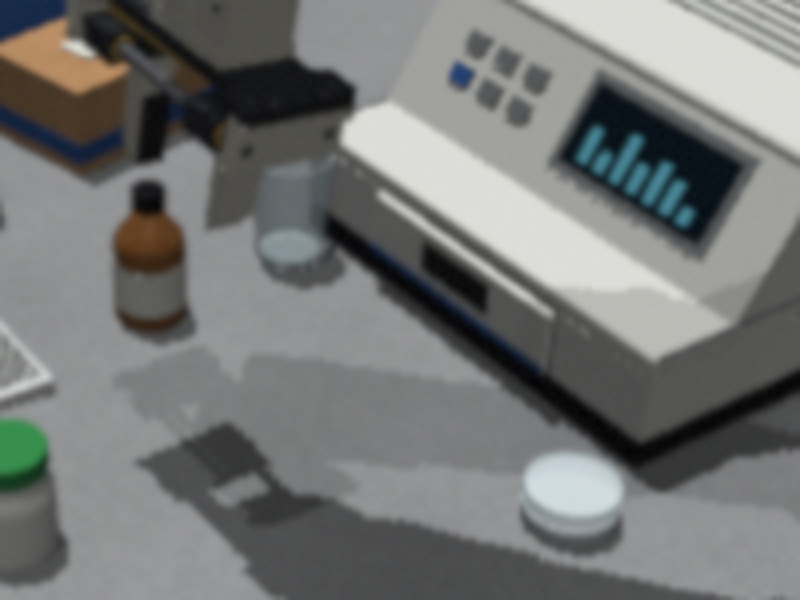

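View pics/c12.png

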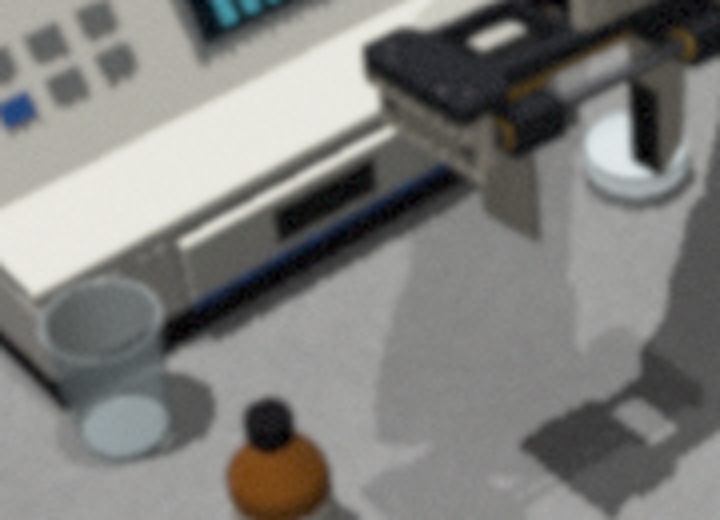

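View pics/w12.png

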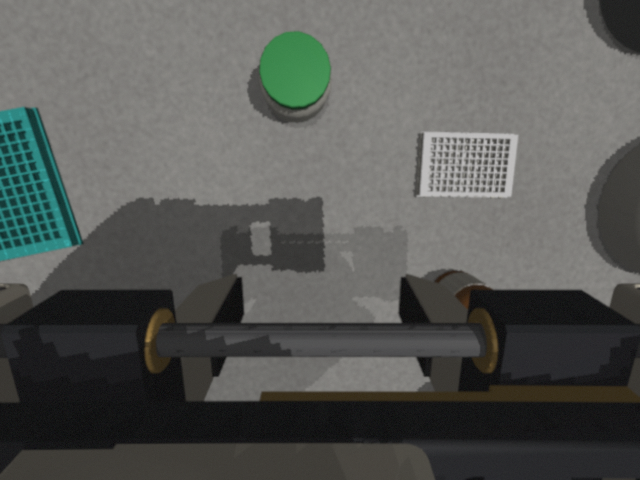

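```bash
python3 - <<'E'
from h import *
np.set_printoptions(precision=1,suppress=True)
a=-0.203;X=np.array([np.cos(a),np.sin(a)]);Y=np.array([-X[1],X[0]])
S=eyes.get_image("scene");D=eyes.get_image("side")
def f(d,p,sc,o): 
    q=onz(d,(np.array(p)+.5)/sc-.5+o,.078)[:2]*1000; return np.array([q@X,q@Y])
print("side L",f(D,(98,182),5,[280,165]),f(D,(378,192),4,[260,135]))
print("side R",f(D,(312,357),5,[280,165]),f(D,(553,314),4,[260,135]))
print("scene L",f(S,(335,432),5,[180,170]),f(S,(181,245),4,[150,150]))
a=D["frame"][175:230,340:410];cv2.imwrite("pics/s13.png",cv2.resize(a,(770,605)[:2] if 0 else (760,597),interpolation=cv2.INTER_CUBIC))
E
```

```text
side L [662.6 220.3] [659.3  37. ]
side R [474.9 217. ] [474.8  36.4]
scene L [664.5 216.7] [662.5  33.9]
```

View pics/s13.png

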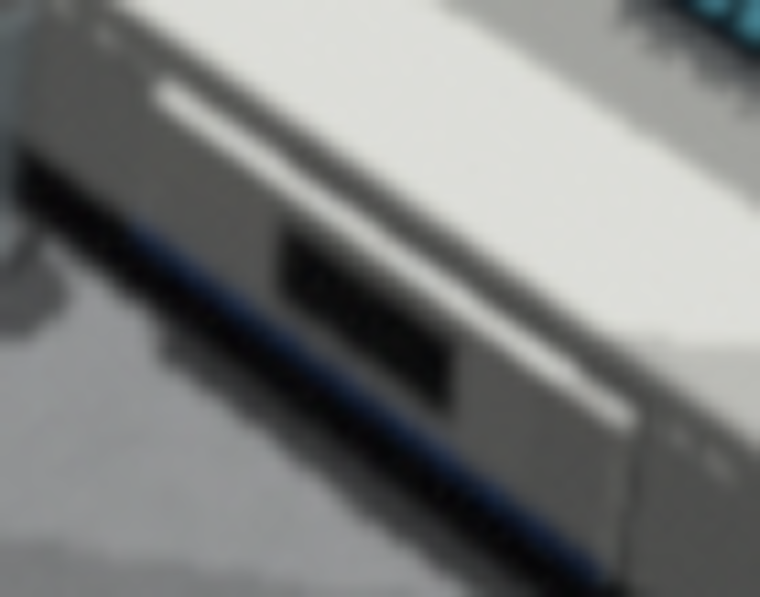

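```bash
python3 - <<'E'
from h import *
np.set_printoptions(precision=1,suppress=True)
a=-0.203;X=np.array([np.cos(a),np.sin(a)]);Y=np.array([-X[1],X[0]])
D=eyes.get_image("side")
for p in ((120,5),(740,440),(430,225)):
    q=onz(D,(np.array(p)+.5)*70/760-.5+np.array([340,175]),.092)[:2]*1000; print("face edge",q@X,q@Y)
for p in ((155,95),(625,425)):
    q=onz(D,(np.array(p)+.5)*70/760-.5+np.array([340,175]),.078)[:2]*1000; print("panel outer",q@X,q@Y)
E
python3 l.py -70 40 62; python3 l.py -70 200 62
```

```text
face edge 680.4417011976631 34.514884889712484
face edge 440.04094527629695 36.539279013925565
face edge 551.7577681306874 36.51225221030308
panel outer 656.8355908345951 40.061458714908724
panel outer 473.9280290642134 39.80448470619621
now local x -77.4 y 220.3 z 192.4 F local -0.09051747843566291 -0.2594906945493767 -0.4346835517373845
clock 19.30 pos [603.6 138.1 192.4] tool shift [-191.8    3.1  113. ] theta 1.358 turn deg -0.5545475280332646 F [-0.1 -0.2 -0.4] w 0.80 tilt 6.261429206861651
now local x -77.4 y 220.3 z 192.4 F local -0.09051747843566291 -0.2594906945493767 -0.4346835517373845
clock 19.30 pos [603.6 138.1 192.4] tool shift [-32.5   0.8 128.1] theta 1.358 turn deg -0.5545475280332646 F [-0.1 -0.2 -0.4] w 0.80 tilt 6.261429206861651
```

```bash
python3 -m inch '[[[0.2,-20,0,35,0],[0.2,-25,0,35,0],[0.2,-30,0,35,0],[0.2,-40,0,10,0],[0.2,-25,0,0,0],[0.2,-10,0,0,0],[0.2,0,0,0,0]]]'; python3 l.py -72 16 56
```

```text
clock: 20.0
position: [0.5755, -0.0098, 0.0537]
ee_rot: [-2.436, -1.941, -0.159]
force: [-1.2, -0.1, 1.0]
width: 0.8
now local x -75.2 y 69.7 z 53.7 F local -1.115644538697904 -0.3724774475683328 1.001646166192764
clock 20.00 pos [575.5  -9.8  53.7] tool shift [-53.2   4.6  -7.1] theta 1.348 turn deg -1.14300384779462 F [-1.2 -0.1  1. ] w 0.80 tilt 5.978718289800359
```

```bash
python3 -m inch '[[[0.2,-15,2,-1,-1.1],[0.2,-15,1,-1,0],[0.2,-12,1,-1,0],[0.2,-5,0,0,0]]]'; python3 l.py -72 16 56;  python3 -m inch '[[[0.2,-5,0,0,0]]]'; python3 l.py -72 16 56;  python3 -m inch '[[[0.2,-5,0,0,0]]]'; python3 l.py -72 16 56
```

```text
clock: 20.4
position: [0.5712, -0.0542, 0.054]
ee_rot: [-2.414, -1.968, -0.166]
force: [-0.8, 0.6, 0.7]
width: 0.8
now local x -70.4 y 25.3 z 54.0 F local -0.9304444248891482 0.4610233361330025 0.6670123647080566
clock 20.40 pos [571.2 -54.2  54. ] tool shift [-9.1 -1.5 -3. ] theta 1.371 turn deg 0.15883025759213878 F [-0.8  0.6  0.7] w 0.80 tilt 6.225773811511798
clock: 20.5
position: [0.5705, -0.0589, 0.0539]
ee_rot: [-2.414, -1.969, -0.167]
force: [0.4, 1.0, 0.4]
width: 0.8
now local x -70.2 y 20.6 z 53.9 F local 0.21607798809234796 1.0511976680299244 0.4430210205707645
clock 20.50 pos [570.5 -58.9  53.9] tool shift [-4.4 -1.7 -2.7] theta 1.371 turn deg 0.16804168741874523 F [0.4 1.  0.4] w 0.80 tilt 6.2686708082199605
clock: 20.6
position: [0.5697, -0.0635, 0.0535]
ee_rot: [-2.414, -1.969, -0.168]
force: [2.1, 10.5, -0.1]
width: 0.798
now local x -70.0 y 15.9 z 53.5 F local -0.029421696916887865 10.745960073103511 -0.06616203492697303
clock 20.60 pos [569.7 -63.5  53.5] tool shift [ 0.3 -1.8 -2.5] theta 1.371 turn deg 0.1695170717247402 F [ 2.1 10.5 -0.1] w 0.80 tilt 6.309749804078096
```

```bash
python3 -m inch '[[[0.2,-4,0,0,0]]]'; python3 l.py -72 16 56;  python3 -m inch '[[[0.2,-5,0,0,0]]]'; python3 l.py -72 16 56
```

```text
clock: 20.7
position: [0.5697, -0.0635, 0.0537]
ee_rot: [-2.41, -1.968, -0.175]
force: [1.5, 19.3, -1.6]
width: 0.795
now local x -70.0 y 16.0 z 53.7 F local -2.4063577202796145 19.248627201640762 -1.6211115193197156
clock 20.70 pos [569.7 -63.5  53.7] tool shift [ 0.3 -1.9 -2.4] theta 1.372 turn deg 0.2643626224534362 F [ 1.5 19.3 -1.6] w 0.79 tilt 6.599180540600562
clock: 20.8
position: [0.5698, -0.0631, 0.0538]
ee_rot: [-2.405, -1.969, -0.184]
force: [3.1, 16.8, -3.2]
width: 0.802
now local x -70.0 y 16.3 z 53.8 F local -0.38399742241289553 17.112159460269563 -3.219715349601302
clock 20.80 pos [569.8 -63.1  53.8] tool shift [-0.  -1.9 -2.3] theta 1.375 turn deg 0.42773740307228725 F [ 3.1 16.8 -3.2] w 0.80 tilt 6.948862869803502
```

```bash
python3 -m inch '[[[0.2,8,0,0,0],[0.2,20,0,0,0],[0.2,35,0,-10,0],[0.2,40,0,-20,0],[0.2,40,0,-30,0],[0.2,30,0,-30,0],[0.2,0,0,-20,0],[0.2,0,0,0,0],[0.2,0,0,0,0]]]'; python3 - <<'E'
from h import *
d=eyes.get_image("scene");cv2.imwrite("pics/c14.png",d["frame"])
E
```

```text
clock: 21.7
position: [0.5946, 0.1071, 0.1866]
ee_rot: [-2.397, -1.973, -0.185]
force: [-0.7, 0.3, 0.9]
width: 0.799
```

View pics/c14.png

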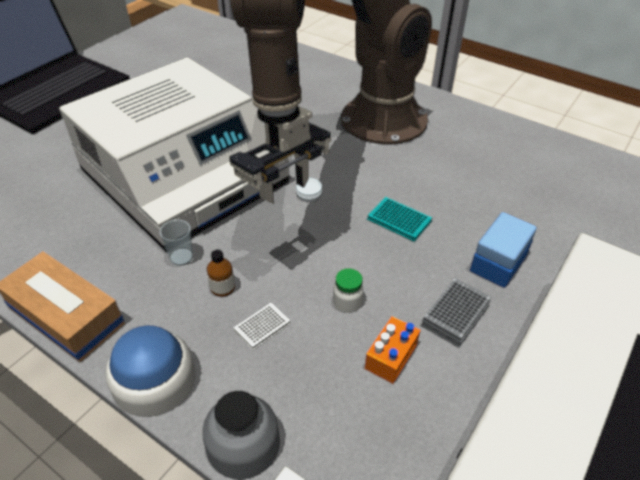

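The scene picture shows the carrier panel closed at the mouth (around 215,205). The bottle, beaker, dishes and jar are where they started, and the gripper is clear of everything.

```bash
python3 -c "
from cell import workorder
print(workorder.sign_off())"
```

```text
the job is handed in; nothing more can be done
None
```

The plate was seated square in the corner with the carrier still out, and the carrier was then pushed home. I handed the job in at about 22 s, with the gripper clear of everything.

**Seating:** I pushed the long side onto the back stop with both fingers. I then pushed the short side onto the rail with the closed fingers, and finished with a light second push on the long side.
- **What went well:** The pushes stopped firmly, at about 5 to 6 N on the back stop and 11 N on the rail. The wrist picture taken before that last push showed the plate flush with both bars, with no gap.
- **First rail push:** It rode too high, stopped about 4 mm short by the camera, and pressed down with about 25 N, probably on the plate's skirt. I repeated it lower.
- **Carrier touched:** The fingertips also rested briefly on the carrier top with about 31 N.

**Closing the carrier:** It went in smoothly until the force rose to about 32 N. A second push stopped at the same place, within 0.5 mm, at 17 to 19 N against about 6 N of friction, so it is against its end stop.

**Not confirmed or not fully in agreement:**
- The camera gives about 182 mm of travel, give or take 2 mm. That fits 190 mm only if the carrier started about 8 mm in.
- The panel reads about 3 mm in front of the reader's face, which is close to the measuring error.
- I could not see the plate once it was inside. The last pictures of it, on the carrier before closing, showed it in the corner, and the push was kept gentle.
- The gripper tilted about 7° during the carrier push, and I saw no contact with the reader. The other things on the bench look unmoved in the last picture.

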